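Lock the bayonet cap on the conservation vacuum's dust pot

TASK

Close the dust pot of the textile vacuum with the cap that fits it, the one with two side lugs: set it in the mouth with its grip bar in line with the hose spigot, push it well down against the spring, then turn it a quarter turn clockwise (seen from above) so that the bar lies across the spigot, and let go so that it springs up and seats level and locked. Leave the plain round cap where it is.

Things in the scene. Friction and masses are not known exactly. Their poses are not given: they have to be found in the camera images.
- lug_cap: Loose grey plastic cap, 0.14 kg: disc 60 mm dia, 14 thick, two lugs (18 wide, 8 high, flush with the underside) at opposite sides to 46 mm from the axis. On top an upright grip bar 60 long, 16 thick, its top 58 mm above the underside; grip it across the 16 mm, from above. Origin: centre of underside; z up; x along bar and through both lugs. A half turn looks the same.
- plain_cap: Bystander, same grey plastic, loose, 0.18 kg: plain round disc 92 mm dia, 14 thick, same grip bar (60 x 16, top at 58 mm), no lugs; does not fit the pot. Origin: centre of underside; z up; x along its bar. It and the lug cap lie to the robot's right, in either order.
- pot: Aluminium pot fixed to the table, 114 mm dia, rim 90 high. Origin: centre of underside, z up. Hose spigot (32 dia, 35 high) along +x to 112 mm. Two lips reach in to 36 mm from the axis (bore below 104 dia); the two gaps between them, on +x and -x, let the lugs in with 6 mm and 20 deg to spare. Locked: cap underside 72 mm up, bar along pot y (20 deg play), bar standing above the rim.
- spring_plate (a joint): Travel (m) of the 44 mm spring plate in the pot: 0 up, 0.028 fully down. At 0 it carries the cap's underside 76 mm above the pot's underside. Upward push 5 N at 0, plus 0.4 N per mm. Lugs pass under the catches below 62 mm (over 14 mm down; 20 is good, 13 N); then 90 deg clockwise from above (end stop near 115; other way barred); released, it rises to 72 mm (reads 0.004).

How it is judged:
By the outcome, as a careful person would: the job done as asked, in the order asked, and still so for the second after the job is handed in, with the robot touching nothing.
It also fails if it takes over 42 s, if anything falls off the work surface, if the arm or the gripper's body presses on something with over 40 N, if the wrist force passes 120 N, or if a joint passes its speed limit or range.

ROBOT

A 6-joint arm with a two-finger parallel gripper is mounted at the origin on the work surface. World frame = base frame: x ahead of the robot, y to its left, z up, the work surface at z = 0. Lengths are in m, angles in degrees, forces in N, time in s.
With the tool pointing down it reaches from about 0.25 to 0.725 m from the base axis. Payload 9.7 kg.
Tool frame: the origin (TCP) lies at the very end of the fingers, on their centre line; the grasp point (between the pads) lies 19 mm behind it (bot.hold_point_z is the distance from the TCP to the grasp point, in m); z points along the fingers, y is the line along which they close (so a half turn about z gives the same grasp; the last joint's range is limited). The gripper opens to 85 mm and grips with 20 to 120 N. Pads are 22 mm wide; open, the fingers measure 114 mm over their backs; the gripper's body (76 mm by 85 mm) begins 54 mm behind the grasp point. The pads swing forward as they close: fully open they stand 13 mm farther back than shut.
Start: joints at [76.547, 4.979, 10.078, 95.1, 0, 90], TCP at [0.128, 0.535, 0.231] pointing down, gripper open.
Joint ranges: [-179.16, 179.16], [-48.56, 103.87], [-65.8, 70.77], [-126.05, 130.52], [-82.76, 87.17], [-180, 180]. Speed limits (degrees/s): [127.2, 127.2, 147.25, 180, 180, 180].

INTERFACE

Orientations are given as [roll, pitch, yaw] about the fixed x, y, z axes, in that order (R = Rz(yaw) Ry(pitch) Rx(roll)).
In Python, from workcell import bot gives the robot as it stands.
- The arm moves only by the tool play_rows, never from a script. Its argument "targets" is a list of rows, each an object with "grip": the closure in counts, from 0 (fully open) to 255 (shut); "linear": the shift along the world's x, y, z in cm, a list of three; "delta_rot": the turn, a rotation vector about the world's x, y, z in rad, a list of three. A call has 1 to 10 rows; each row is the pose to reach, as a shift and turn from the pose commanded when the call began; what a row does not reach only later rows make up. A row lasts 1/10 s, in which the tool goes at most 50 mm and 8.59 degrees, less where a joint would pass 70% of its speed; a pose out of reach is approached as far as the arm can. A call with a gripper value outside its range is refused whole. The fingers move at their own pace and stop on an object; "force" is the grip in N (left out, the last holds). Time passes only in rows, so rows that repeat a pose let the fingers close. It gives the time, the measured TCP pose, the force, the opening and the grip force at its end, in the units of the state.
- bot.get_obs(): the state, without advancing time (a new reading comes with each control period).
- bot.camera(name): name is "scene" or "top"; returns a dict with "color" (400x640x3 uint8, red, green, blue), "range_z" (400x640 float32, m along the optical axis (not along the pixel's ray), 0 where there is no reading), "fov_y" (degrees; the focal length in pixels is half the picture's height over the tangent of half this angle, whatever the lens; pixels are square), "cx", "cy" (the principal point, pixels), "world_to_cam" (4x4, takes a point from world to camera coordinates). Camera axes: x right, y up, looking along -z (the intrinsics and any distortion apply to the point x, -y, -z); pixel columns grow to the right and rows downward; lengths in m; the calibration is good to about 2 mm. A picture is of the moment at which its call begins.
- bot.job_done(): hands the job in; it is judged then, once.
Trained networks look in a picture, given as the dict that the camera call returned (one of the last four; its "shot" number tells which), for a name from the list of things; names that differ only in an ending like _2 or _b are one class to them, and where a whole thing is asked for, a point or a joint stands for the part that bears it (a point fixed in the world has none). Each returns a list of dicts, best first, with "conf" (0 to 1); they miss things now and then, are a little off and sometimes report something else, mostly with a low value. They report only what shows in the picture. A call takes as long as a camera call.
- bot.search_frame(picture, target): "box" ([left, top, right, bottom] in pixels, round what is visible of it).
- bot.trace(picture, target): "pixels" (400x640 bool, what is visible of it) and "box" ([left, top, right, bottom] in pixels, round what is visible of it).
- bot.pinpoint(picture, target): "pixel" ([column, row] in pixels: a listed point, or the origin of a listed thing).
The state is a dict: "time": time; "q": joint angles; "qd": joint speeds; "joint_efforts": joint torques, N m; "ee_pos": TCP position; "tcp_rot": TCP orientation; "wrist_force": force on the tool from outside, world axes, zero at the start; "torque": the same for the moment, N m; "opening": finger opening in m; "grasp_force": force on a finger pad.
Only numpy, scipy, OpenCV 4.12 (cv2) and the standard library are available. Lean on these libraries where they do the work, as an engineer would, in place of code of your own. Each camera call takes 0.05 s, during which the arm holds its last target. There are 200 camera calls.

## Working session

There is one attempt and no reset: what is moved stays moved. The work goes in short steps, Python scripts to look and compute and a tool call to move; the robot and the scene stay as the last step left them, time stands still between calls to the robot, and variables do not carry over. Pictures are saved under pics/ and viewed, at most 10 in all, crops included, and the job is handed in when it is done.

Besides the shell and the picture viewer there is one more tool, called after "Call:" as name([rows], argument=value, ...), one row to a line, values as JSON. play_rows: Moves the arm, as the interface text tells. Its arguments: {"type":"object","properties":{"targets":{"type":"array","items":{"type":"object","properties":{"grip":{"type":"number"},"linear":{"type":"array","items":{"type":"number"}},"delta_rot":{"type":"array","items":{"type":"number"}}}}},"force":{"type":"number"}},"required":["targets"]}

```bash
mkdir -p pics; cat > h.py <<'E'
import numpy as np, cv2
from workcell import bot
def pts(p):
    H,W=p["range_z"].shape; f=H/2/np.tan(np.radians(p["fov_y"]/2))
    v,u=np.mgrid[:H,:W]; z=p["range_z"]
    c=np.stack([(u-p["cx"])/f*z,-(v-p["cy"])/f*z,-z,np.ones_like(z)],-1)
    return (c@np.linalg.inv(p["world_to_cam"]).T)[...,:3]
def save(p,n): cv2.imwrite(f"pics/{n}.png",p["color"][...,::-1])
E
python3 - <<'E'
from h import *
for n in("top","scene"):
    p=bot.camera(n); save(p,n+"1"); P=pts(p); print(n,[k for k in p], p["fov_y"],{k:p[k] for k in p if 'dist' in k.lower() or 'lens' in k.lower()})
    for t in("lug_cap","plain_cap","pot"):
        for r in bot.trace(p,t)[:2]:
            m=r["pixels"]&(p["range_z"]>0); Q=P[m]
            print(t,round(r["conf"],2),r["box"],"med",Q.mean(0).round(3),"zmax",np.percentile(Q[:,2],[5,50,98]).round(3))
            T=Q[Q[:,2]>Q[:,2].max()-.012]
            if t!="pot":
                T=Q[(Q[:,2]>.045)&(Q[:,2]<.07)]
                if len(T)>5:
                    rc=cv2.minAreaRect((T[:,:2]*1000).astype(np.float32)); print("  bar",np.round(rc[0],1),np.round(rc[1],1),rc[2],len(T))
        r=bot.pinpoint(p,t); print("  pin",[(x["pixel"],round(x["conf"],2)) for x in r[:2]])
print(bot.get_obs())
E
```

```text
top ['color', 'range_z', 'fov_y', 'cx', 'cy', 'world_to_cam', 'shot'] 43.625430432861805 {}
lug_cap 0.92 [414.2, 131.6, 446.9, 178.9] med [ 0.634 -0.243  0.027] zmax [0.003 0.015 0.059]
  bar [ 638.4 -247. ] [59.  16.5] 8.531373023986816 291
  pin [([430.5, 153.5], 0.93)]
plain_cap 0.59 [412.9, 220.5, 459.4, 272.0] med [ 0.456 -0.252  0.021] zmax [0.01  0.014 0.059]
  bar [ 457.  -255.5] [16.6 59.3] 40.38425064086914 304
  pin [([434.0, 244.9], 0.63)]
pot 0.84 [155.8, 164.6, 229.4, 259.3] med [0.511 0.207 0.049] zmax [0.003 0.051 0.091]
  pin [([198.8, 223.4], 0.62)]
scene ['color', 'range_z', 'fov_y', 'cx', 'cy', 'world_to_cam', 'shot'] 45.86172199934433 {}
lug_cap 0.82 [281.6, 307.4, 331.1, 347.4] med [ 0.641 -0.255  0.029] zmax [0.004 0.018 0.06 ]
  bar [ 638.8 -248.4] [60.2 17.3] 10.535874366760254 404
  pin [([305.9, 332.3], 0.85)]
plain_cap 0.61 [201.5, 262.6, 243.3, 310.7] med [ 0.463 -0.261  0.021] zmax [0.01  0.015 0.059]
  bar [ 458.1 -258.3] [16.3 58. ] 41.27950668334961 283
  pin [([223.7, 287.0], 0.88)]
pot 0.65 [333.5, 111.4, 409.4, 173.6] med [0.52  0.194 0.055] zmax [0.005 0.057 0.091]
  pin [([360.5, 153.7], 0.72)]
{'time': 0.7, 'q': array([ 7.65430168e+01,  4.97707634e+00,  1.00773198e+01,  9.50976047e+01,
       -5.80245852e-04,  8.99998869e+01]), 'qd': array([-0.03497526, -0.00455846,  0.02713361,  0.03943254,  0.00476547,
       -0.01724162]), 'joint_efforts': array([ 1.06884490e-03, -5.19965458e+01,  4.64782870e+01,  1.05112384e-03,
       -9.06790478e-05, -3.56264373e-06]), 'ee_pos': array([0.12799693, 0.53490207, 0.23129363]), 'tcp_rot': array([1.79997361e+02, 5.80251061e-04, 1.66543130e+02]), 'wrist_force': array([-0.04569562,  0.83563074,  0.68163125]), 'torque': array([-0.04836562, -0.03490343,  0.00898823]), 'grasp_force': 0.0, 'opening': 0.08527559011691897}
```

```bash
python3 - <<'E'
from h import *
from scipy.optimize import least_squares
for n in("top","scene"):
    p=bot.camera(n); P=pts(p); G=P.reshape(-1,3)
    near=np.hypot(G[:,0]-.51,G[:,1]-.2)<.16
    R=G[near&(G[:,2]>.085)&(G[:,2]<.096)]
    f=lambda s:np.maximum(0,0)+0
    # outer rim: fit circle r=57 to convex hull
    h=cv2.convexHull(R[:,:2].astype(np.float32))[:,0]
    s=least_squares(lambda s:np.hypot(h[:,0]-s[0],h[:,1]-s[1])-.057,[.5,.2],loss="soft_l1",f_scale=.002)
    c=s.x; print(n,"pot",c.round(4),"res",np.abs(s.fun).max(),len(R))
    d=G[:,:2]-c; r=np.hypot(*d.T)
    S=(r>.066)&(r<.12)&(G[:,2]>.02)&(G[:,2]<.07)
    S2=S&(G[:,2]>.046)
    for q in(S,S2):
        a=np.degrees(np.arctan2(d[q,1],d[q,0])); print(" spigot ang",np.median(a),a.std(),q.sum(),G[q].mean(0))
    # lips: rim-height points by angle with r<.05
    q=(r<.05)&(r>.036)&(G[:,2]>.07)&(G[:,2]<.096); a=np.degrees(np.arctan2(d[q,1],d[q,0]))
    print(" lips",np.histogram(a,bins=36,range=(-180,180))[0])
    q=(r<.035); print(" inside z",np.percentile(G[q,2],[10,50,90]))
    for c0 in((.638,-.247),(.457,-.256)):
        T=G[(np.hypot(G[:,0]-c0[0],G[:,1]-c0[1])<.045)&(G[:,2]>.05)]
        w,V=np.linalg.eigh(np.cov(T[:,:2].T)); print(" bar",T[:,:2].mean(0),np.degrees(np.arctan2(*V[::-1,1])),T[:,2].max())
top=cv2.imread("pics/top1.png")
cv2.imwrite("pics/both.png",np.hstack([cv2.resize(top[110:290,130:480],(800,411))]))
E
```

```text
top pot [0.505  0.2064] res 0.001007887008132112 1376
 spigot ang 22.073804132539205 6.314406890891135 426 [0.58704876 0.24039441 0.04675751]
 spigot ang 23.557351062287015 4.518021636259412 275 [0.58623751 0.24197488 0.04941316]
 lips [ 0  0  0  0  0  1 33 33 36 29 36 32 31 35 33 31 27  0  0  0  0  0  0  2
 35 39 37 32 34 39 37 36 34 32 40  0]
 inside z [0.00345199 0.07150453 0.07612112]
 bar [ 0.63815764 -0.24641082] -170.65607514055284 0.06101536085036763
 bar [ 0.45697452 -0.2548227 ] 131.28523110746048 0.06053455613347525
scene pot [0.5049 0.2054] res 0.0019507300959762733 696
 spigot ang 16.975063203626874 4.961922053428685 291 [0.58922478 0.23344992 0.04408221]
 spigot ang 21.484126786855406 4.518612599486308 149 [0.58761871 0.23815015 0.05033552]
 lips [ 0  0  0  0  0  2 14 16 14 13 13 12 14 16 16 13 13  0  0  0  0  0  0  1
 43 19 19 16 17 16 20 17 18 21 38  2]
 inside z [0.07463069 0.07642665 0.07858076]
 bar [ 0.63973897 -0.24961775] -170.02872544748828 0.06108036759337021
 bar [ 0.4588183  -0.25837011] 131.46374518688134 0.06138236875712144
```

View pics/both.png

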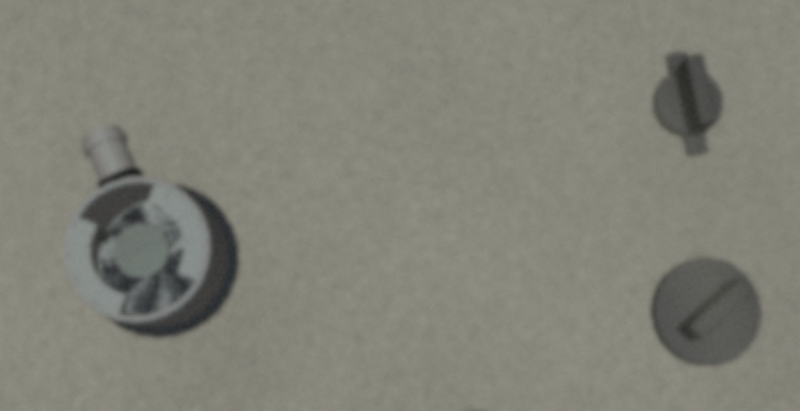

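Call:
play_rows([
  {"grip": 0,"linear": [51.0,-78.2,-8],"delta_rot": [0,0,0.4]},
  {"grip": 0,"linear": [51.0,-78.2,-8],"delta_rot": [0,0,0.4]},
  {"grip": 0,"linear": [51.0,-78.2,-8],"delta_rot": [0,0,0.4]},
  {"grip": 0,"linear": [51.0,-78.2,-8],"delta_rot": [0,0,0.4]},
  {"grip": 0,"linear": [51.0,-78.2,-8],"delta_rot": [0,0,0.4]},
  {"grip": 0,"linear": [51.0,-78.2,-8],"delta_rot": [0,0,0.4]},
  {"grip": 0,"linear": [51.0,-78.2,-8],"delta_rot": [0,0,0.4]},
  {"grip": 0,"linear": [51.0,-78.2,-8],"delta_rot": [0,0,0.4]},
  {"grip": 0,"linear": [51.0,-78.2,-8],"delta_rot": [0,0,0.4]},
  {"grip": 0,"linear": [51.0,-78.2,-8],"delta_rot": [0,0,0.4]},
], force=60)

```text
time: 1.8
ee_pos: [0.3998, 0.1174, 0.189]
tcp_rot: [180.0, 0.1, -170.5]
wrist_force: [0.0, 0.8, -0.8]
opening: 0.0854
grasp_force: 0.0
```

```bash
python3 -c "
from workcell import bot
o=bot.get_obs();print(o['time'],o['q'],o['ee_pos'],o['tcp_rot'])"
```

```text
1.8 [ 1.63591828e+01 -1.39764235e+01 -1.23700591e+01  9.15356413e+01
  1.90389393e-03  6.89144389e+00] [0.39977958 0.11736199 0.18899251] [ 1.79989624e+02  6.99837220e-02 -1.70532266e+02]
```

Call:
play_rows([
  {"grip": 0,"linear": [23.9,-36.5,-5.5],"delta_rot": [0,0,0]},
  {"grip": 0,"linear": [23.9,-36.5,-5.5],"delta_rot": [0,0,0]},
  {"grip": 0,"linear": [23.9,-36.5,-5.5],"delta_rot": [0,0,0]},
  {"grip": 0,"linear": [23.9,-36.5,-5.5],"delta_rot": [0,0,0]},
  {"grip": 0,"linear": [23.9,-36.5,-5.5],"delta_rot": [0,0,0]},
  {"grip": 0,"linear": [23.9,-36.5,-5.5],"delta_rot": [0,0,0]},
  {"grip": 0,"linear": [23.9,-36.5,-5.5],"delta_rot": [0,0,0]},
  {"grip": 0,"linear": [23.9,-36.5,-5.5],"delta_rot": [0,0,0]},
  {"grip": 0,"linear": [23.9,-36.5,-5.5],"delta_rot": [0,0,0]},
  {"grip": 0,"linear": [23.9,-36.5,-5.5],"delta_rot": [0,0,0]},
])

```text
time: 2.8
ee_pos: [0.6388, -0.2494, 0.1299]
tcp_rot: [179.9, -0.2, -170.7]
wrist_force: [0.2, 0.6, -1.2]
opening: 0.0852
grasp_force: 0.0
```

Call:
play_rows([
  {"grip": 0,"linear": [0,0.15,-4],"delta_rot": [0,0,0]},
  {"grip": 0,"linear": [0,0.15,-7.5],"delta_rot": [0,0,0]},
  {"grip": 0,"linear": [0,0.15,-9.5],"delta_rot": [0,0,0]},
  {"grip": 0,"linear": [0,0.15,-10.4],"delta_rot": [0,0,0]},
  {"grip": 0,"linear": [0,0.15,-10.4],"delta_rot": [0,0,0]},
  {"grip": 255,"linear": [0,0.15,-10.4],"delta_rot": [0,0,0]},
  {"grip": 255,"linear": [0,0.15,-10.4],"delta_rot": [0,0,0]},
  {"grip": 255,"linear": [0,0.15,-10.4],"delta_rot": [0,0,0]},
  {"grip": 255,"linear": [0,0.15,-10.4],"delta_rot": [0,0,0]},
  {"grip": 255,"linear": [0,0.15,-10.4],"delta_rot": [0,0,0]},
], force=60)

```text
time: 3.8
ee_pos: [0.6384, -0.2444, 0.0305]
tcp_rot: [-180.0, 0.1, -170.5]
wrist_force: [-0.4, 0.2, 0.6]
opening: 0.015
grasp_force: 58.8
```

Call:
play_rows([
  {"grip": 255,"linear": [0,0,3],"delta_rot": [0,0,0]},
  {"grip": 255,"linear": [0,0,8],"delta_rot": [0,0,0]},
  {"grip": 255,"linear": [0,2,12],"delta_rot": [0,0,0]},
  {"grip": 255,"linear": [-2,6,14],"delta_rot": [0,0,0.05]},
  {"grip": 255,"linear": [-4,10,14],"delta_rot": [0,0,0.1]},
  {"grip": 255,"linear": [-5,15,14],"delta_rot": [0,0,0.15]},
  {"grip": 255,"linear": [-6.5,20,14],"delta_rot": [0,0,0.2]},
  {"grip": 255,"linear": [-8,25,14],"delta_rot": [0,0,0.23]},
  {"grip": 255,"linear": [-9.4,30,14],"delta_rot": [0,0,0.23]},
  {"grip": 255,"linear": [-10,32,14],"delta_rot": [0,0,0.23]},
])

```text
time: 4.8
ee_pos: [0.5367, 0.0787, 0.17]
tcp_rot: [180.0, 0.0, -157.2]
wrist_force: [1.4, -0.9, -0.7]
opening: 0.0147
grasp_force: 59.0
```

Call:
play_rows([
  {"grip": 255,"linear": [-1.5,5,0],"delta_rot": [0,0,0]},
  {"grip": 255,"linear": [-2.8,9,0],"delta_rot": [0,0,0]},
  {"grip": 255,"linear": [-3.3,12,0],"delta_rot": [0,0,0]},
  {"grip": 255,"linear": [-3.3,13,0],"delta_rot": [0,0,0]},
  {"grip": 255,"linear": [-3.3,13,0],"delta_rot": [0,0,0]},
  {"grip": 255,"linear": [-3.3,13,0],"delta_rot": [0,0,0]},
  {"grip": 255,"linear": [-3.3,13,0],"delta_rot": [0,0,0]},
])

```text
time: 5.5
ee_pos: [0.5054, 0.2046, 0.1697]
tcp_rot: [-180.0, -0.0, -157.4]
wrist_force: [-0.0, 0.4, -1.6]
opening: 0.0151
grasp_force: 59.1
```

```bash
python3 - <<'E'
from h import *
o=bot.get_obs();print(o['time'],o['ee_pos'],o['tcp_rot'],o['opening'],o['q'])
ims=[]
for n in("top","scene"):
    p=bot.camera(n); P=pts(p)
    for r in bot.trace(p,"lug_cap")[:1]:
        m=r["pixels"]&(p["range_z"]>0);Q=P[m]; print(n,r["conf"],r["box"],Q.mean(0),np.percentile(Q[:,2],[2,25,50,75,98]).round(3))
    print(bot.pinpoint(p,"lug_cap")[:1])
    b=(130,110,330,290) if n=="top" else (270,30,470,210)
    ims.append(cv2.resize(p["color"][b[1]:b[3],b[0]:b[2],::-1],(400,360)))
    G=P.reshape(-1,3);d=G[:,:2]-o['ee_pos'][:2]
    for lo,hi in((.138,.155),(.15,.175)):
        T=G[(np.hypot(*d.T)<.06)&(G[:,2]>lo)&(G[:,2]<hi)]
        if len(T)>20:
            rc=cv2.minAreaRect((T[:,:2]*1000).astype(np.float32));print(lo,len(T),rc)
cv2.imwrite("pics/held.png",np.hstack(ims))
E
```

```text
5.5 [0.5053696  0.20461859 0.16972999] [-1.79987485e+02 -1.53459830e-02 -1.57438660e+02] 0.015094794798342267 [ 2.20490964e+01  3.50124734e+00  1.69328836e+00  8.82072745e+01
 -1.26521349e-02 -5.12243334e-01]
top 0.92 [168.0, 207.4, 204.6, 244.4] [0.48841215 0.1919671  0.15911042] [0.074 0.149 0.153 0.181 0.198]
[{'pixel': [185.4, 215.1], 'conf': 0.95}]
0.138 378 ((484.8096008300781, 190.58047485351562), (42.735321044921875, 58.66669464111328), 32.486942291259766)
0.15 258 ((491.34234619140625, 195.195556640625), (26.756858825683594, 57.89849090576172), 32.48694610595703)
scene 0.73 [346.4, 82.2, 384.0, 114.4] [0.50943359 0.19487529 0.16379425] [0.143 0.151 0.157 0.177 0.198]
[{'pixel': [364.1, 108.6], 'conf': 0.57}]
0.138 376 ((509.61285400390625, 194.062255859375), (91.27215576171875, 42.03889465332031), 24.417713165283203)
0.15 369 ((517.2847290039062, 192.57156372070312), (69.39667510986328, 31.851253509521484), 30.046955108642578)
```

View pics/held.png

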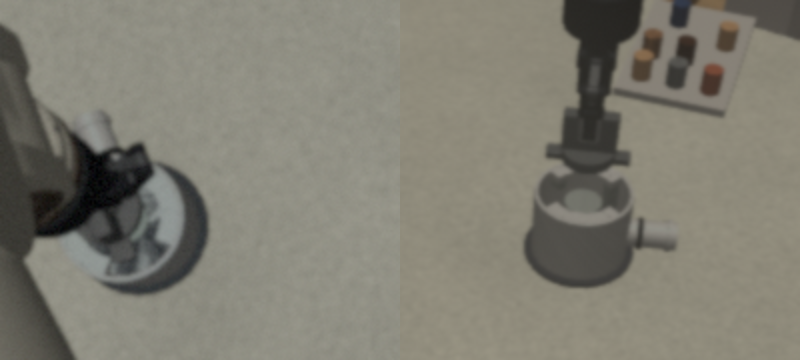

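Call:
play_rows([
  {"grip": 255,"linear": [0,0.13,-2],"delta_rot": [0,0,0]},
  {"grip": 255,"linear": [0,0.13,-3.5],"delta_rot": [0,0,0]},
  {"grip": 255,"linear": [0,0.13,-4.5],"delta_rot": [0,0,0]},
  {"grip": 255,"linear": [0,0.13,-5.2],"delta_rot": [0,0,0]},
  {"grip": 255,"linear": [0,0.13,-5.7],"delta_rot": [0,0,0]},
  {"grip": 255,"linear": [0,0.13,-6.1],"delta_rot": [0,0,0]},
  {"grip": 255,"linear": [0,0.13,-6.5],"delta_rot": [0,0,0]},
  {"grip": 255,"linear": [0,0.13,-6.7],"delta_rot": [0,0,0]},
  {"grip": 255,"linear": [0,0.13,-6.7],"delta_rot": [0,0,0]},
], force=80)

```text
time: 6.7
ee_pos: [0.5053, 0.2072, 0.1034]
tcp_rot: [-180.0, 0.1, -157.4]
wrist_force: [-2.5, -1.0, 4.9]
opening: 0.0146
grasp_force: 83.2
```

Call:
play_rows([
  {"grip": 255,"linear": [0,-0.1,-0.4],"delta_rot": [0,0,0]},
  {"grip": 255,"linear": [0,-0.1,-0.8],"delta_rot": [0,0,0]},
  {"grip": 255,"linear": [0,-0.1,-1.2],"delta_rot": [0,0,0]},
  {"grip": 255,"linear": [0,-0.1,-1.5],"delta_rot": [0,0,0]},
  {"grip": 255,"linear": [0,-0.1,-1.8],"delta_rot": [0,0,0]},
  {"grip": 255,"linear": [0,-0.1,-1.8],"delta_rot": [0,0,0]},
  {"grip": 255,"linear": [0,-0.1,-1.8],"delta_rot": [0,0,0]},
], force=80)

```text
time: 7.4
ee_pos: [0.5054, 0.207, 0.0866]
tcp_rot: [179.9, 0.1, -157.3]
wrist_force: [-3.7, 1.5, 11.3]
opening: 0.0147
grasp_force: 84.2
```

Call:
play_rows([
  {"grip": 255,"linear": [0,0,0],"delta_rot": [0,0,-0.08]},
  {"grip": 255,"linear": [0,0,0],"delta_rot": [0,0,-0.16]},
  {"grip": 255,"linear": [0,0,0],"delta_rot": [0,0,-0.24]},
  {"grip": 255,"linear": [0,0,0],"delta_rot": [0,0,-0.32]},
  {"grip": 255,"linear": [0,0,0],"delta_rot": [0,0,-0.4]},
  {"grip": 255,"linear": [0,0,0],"delta_rot": [0,0,-0.48]},
  {"grip": 255,"linear": [0,0,0],"delta_rot": [0,0,-0.56]},
  {"grip": 255,"linear": [0,0,0],"delta_rot": [0,0,-0.64]},
  {"grip": 255,"linear": [0,0,0],"delta_rot": [0,0,-0.72]},
  {"grip": 255,"linear": [0,0,0],"delta_rot": [0,0,-0.78]},
])

```text
time: 8.4
ee_pos: [0.5063, 0.2066, 0.0869]
tcp_rot: [179.8, 0.2, 157.8]
wrist_force: [0.0, -0.1, 10.2]
opening: 0.0146
grasp_force: 84.4
```

```bash
python3 -c "
from workcell import bot
o=bot.get_obs();print(o['time'],o['q'],o['torque'],o['wrist_force'])"
```

```text
8.4 [ 2.22027719e+01  3.93940997e+00 -6.98535312e+00  7.88462355e+01
 -5.26321980e-03  4.44215773e+01] [-0.12269786  0.08448527  0.1249895 ] [ 0.02416772 -0.08590519 10.16291032]
```

Turning freely. Second half.

Call:
play_rows([
  {"grip": 255,"linear": [0,0,0],"delta_rot": [0,0,-0.08]},
  {"grip": 255,"linear": [0,0,0],"delta_rot": [0,0,-0.16]},
  {"grip": 255,"linear": [0,0,0],"delta_rot": [0,0,-0.24]},
  {"grip": 255,"linear": [0,0,0],"delta_rot": [0,0,-0.32]},
  {"grip": 255,"linear": [0,0,0],"delta_rot": [0,0,-0.4]},
  {"grip": 255,"linear": [0,0,0],"delta_rot": [0,0,-0.48]},
  {"grip": 255,"linear": [0,0,0],"delta_rot": [0,0,-0.56]},
  {"grip": 255,"linear": [0,0,0],"delta_rot": [0,0,-0.64]},
  {"grip": 255,"linear": [0,0,0],"delta_rot": [0,0,-0.72]},
  {"grip": 255,"linear": [0,0,0],"delta_rot": [0,0,-0.79]},
])

```text
time: 9.4
ee_pos: [0.5063, 0.2066, 0.087]
tcp_rot: [179.8, 0.0, 112.5]
wrist_force: [0.2, 0.2, 11.2]
opening: 0.0149
grasp_force: 84.4
```

Call:
play_rows([
  {"grip": 255,"linear": [0,0,0.3],"delta_rot": [0,0,0]},
  {"grip": 255,"linear": [0,0,0.6],"delta_rot": [0,0,0]},
  {"grip": 255,"linear": [0,0,0.9],"delta_rot": [0,0,0]},
  {"grip": 255,"linear": [0,0,1.2],"delta_rot": [0,0,0]},
  {"grip": 255,"linear": [0,0,1.4],"delta_rot": [0,0,0]},
  {"grip": 255,"linear": [0,0,1.4],"delta_rot": [0,0,0]},
])

```text
time: 10.0
ee_pos: [0.5062, 0.2066, 0.1005]
tcp_rot: [179.8, 0.0, 112.7]
wrist_force: [1.8, -0.2, 5.8]
opening: 0.0142
grasp_force: 83.6
```

Call:
play_rows([
  {"grip": 150,"linear": [0,0,0],"delta_rot": [0,0,0]},
  {"grip": 120,"linear": [0,0,0],"delta_rot": [0,0,0]},
  {"grip": 120,"linear": [0,0,0],"delta_rot": [0,0,0]},
  {"grip": 120,"linear": [0,0,0],"delta_rot": [0,0,0]},
  {"grip": 120,"linear": [0,0,2],"delta_rot": [0,0,0]},
  {"grip": 120,"linear": [0,0,6],"delta_rot": [0,0,0]},
  {"grip": 120,"linear": [0,0,10],"delta_rot": [0,0,0]},
  {"grip": 120,"linear": [-8,-8,12],"delta_rot": [0,0,0]},
  {"grip": 120,"linear": [-10,-13,12],"delta_rot": [0,0,0]},
  {"grip": 120,"linear": [-11,-18,12],"delta_rot": [0,0,0]},
])

```text
time: 11.0
ee_pos: [0.4203, 0.0842, 0.2156]
tcp_rot: [180.0, 0.0, 112.8]
wrist_force: [1.1, -0.6, 1.3]
opening: 0.0449
grasp_force: 0.0
```

Call:
play_rows([
  {"grip": 120,"linear": [-2,-4,0],"delta_rot": [0,0,0]},
  {"grip": 120,"linear": [-4,-8,0],"delta_rot": [0,0,0]},
  {"grip": 120,"linear": [-5,-10,0],"delta_rot": [0,0,0]},
  {"grip": 120,"linear": [-5,-10,0],"delta_rot": [0,0,0]},
])

```text
time: 11.4
ee_pos: [0.3705, -0.0171, 0.2156]
tcp_rot: [180.0, 0.0, 112.5]
wrist_force: [-0.3, -0.2, 0.5]
opening: 0.0452
grasp_force: 0.0
```

```bash
python3 - <<'E'
from h import *
o=bot.get_obs();print(o['time'],o['ee_pos'],o['opening'])
ims=[]
for n in("top","scene"):
    p=bot.camera(n); G=pts(p).reshape(-1,3); r=np.hypot(G[:,0]-.505,G[:,1]-.206)
    T=G[(r<.04)&(G[:,2]>.12)&(G[:,2]<.145)];rc=cv2.minAreaRect((T[:,:2]*1000).astype(np.float32)); print(n,"bar",rc,np.percentile(T[:,2],[10,50,90]))
    D=G[(r<.028)&(G[:,2]>.07)&(G[:,2]<.1)]; A=np.c_[D[:,:2]-[.505,.206],np.ones(len(D))]
    print(" disc top plane",np.linalg.lstsq(A,D[:,2],rcond=None)[0],len(D),np.median(D[:,2]))
    T=G[(np.hypot(G[:,0]-.457,G[:,1]+.256)<.045)&(G[:,2]>.05)];print(" plain",T[:,:2].mean(0))
    b=(130,110,330,290) if n=="top" else (270,30,470,210)
    ims.append(cv2.resize(p["color"][b[1]:b[3],b[0]:b[2],::-1],(400,360)))
cv2.imwrite("pics/end.png",np.hstack(ims))
E
```

```text
11.4 [ 0.37051153 -0.01709066  0.21559865] 0.045203187926533266
top bar ((506.16650390625, 205.2180633544922), (16.926616668701172, 60.584564208984375), 22.373268127441406) [0.12525296 0.12839877 0.13047966]
 disc top plane [ 0.00486865 -0.00619661  0.08579705] 409 0.08520711857534091
 plain [ 0.45697905 -0.2548506 ]
scene bar ((505.770263671875, 204.32382202148438), (15.701226234436035, 61.94025802612305), 22.56199073791504) [0.12521581 0.1297057  0.13132813]
 disc top plane [ 0.00577325 -0.02302403  0.08642578] 196 0.08632345258257984
 plain [ 0.45890157 -0.25834929]
```

View pics/end.png

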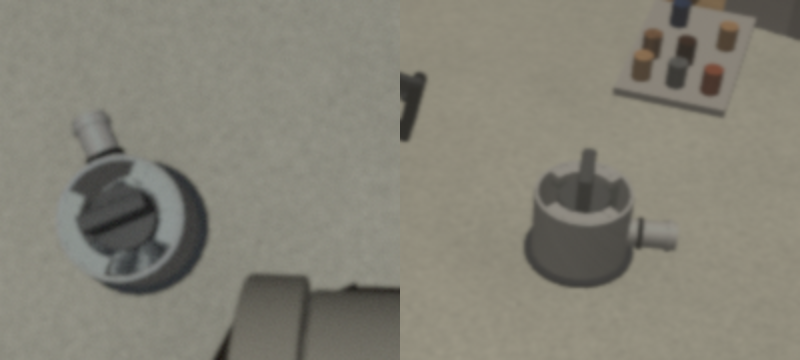

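The picture shows the cap seated in the pot with its bar across the spigot (bar centre near pixel (118,220) in the left view). It is level, its disc top is 86 mm up (so the underside is at 72 mm), and the plain cap has not moved.

```bash
python3 -c "
from workcell import bot
print(bot.job_done())"
```

```text
the job is handed in; nothing more can be done
None
```

The lug cap is locked in the pot: level, its underside at about 72 mm and its bar across the spigot. The plain cap was left untouched, and I handed the job in at about 11.5 s, though the hand-in returned no verdict.

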